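# Shut the bolt case and tuck its cover under the lip

### The arm

A 6-joint arm with a two-finger parallel gripper is mounted at the origin on the work surface. World frame = base frame: x ahead of the robot, y to its left, z up, the work surface at z = 0. Lengths are in m, angles in degrees, forces in N, time in s.
With the tool pointing down it reaches from about 0.25 to 0.725 m from the base axis. Payload 9.7 kg.
Tool frame: the origin (TCP) lies on the centre line of the jaws, within the pads' length; the fingertips stand 17 mm ahead of it and the grasp point (between the pads) lies 2 mm behind it (bot.nose_length is the distance from the TCP to the fingertips, in m); x points along the fingers, y is the direction in which the jaws open and shut, and the axes are right-handed (so a half turn about x gives the same grasp; the last joint's range is limited). The gripper opens to 85 mm and grips with 20 to 120 N. Pads are 22 mm wide; open, the fingers measure 114 mm over their backs; the gripper's body (76 mm by 85 mm) begins 54 mm behind the grasp point. The pads swing forward as they close: fully open they stand 13 mm farther back than shut.
Start: joints at [0, 4.979, 10.078, 95.1, 0, 90], TCP at [0.55, -0, 0.248] pointing down, gripper open.
Joint ranges: [-179.16, 179.16], [-48.56, 103.87], [-65.8, 70.77], [-126.05, 130.52], [-82.76, 87.17], [-180, 180]. Speed limits (degrees/s): [127.2, 127.2, 147.25, 180, 180, 180].

### API

Orientations are given as [roll, pitch, yaw] about the fixed x, y, z axes, in that order (R = Rz(yaw) Ry(pitch) Rx(roll)).
In Python, from workcell import bot, viewer, ticket gives the robot as it stands.
- The arm moves only by the tool jog_arm, never from a script. Its argument "deltas" is a list of rows, each an object of numbers: "fingers": the opening, from 0 (shut) to 1 (fully open); "x", "y", "z": the shift along the world's x, y, z in mm; "twist": the turn about the world's z in degrees. A call has 1 to 10 rows; each row is the pose to reach, as a shift and turn from the pose measured when the call began; what a row does not reach only later rows make up. A row lasts 1/10 s, in which the tool goes at most 50 mm and 8.59 degrees, less where a joint would pass 70% of its speed; a pose out of reach is approached as far as the arm can. A call with a gripper value outside its range is refused whole. The fingers move at their own pace and stop on an object; "grip_force" is the grip in N (left out, the last holds). Time passes only in rows, so rows that repeat a pose let the fingers close. It gives the time, the measured TCP pose, the force and the opening at its end, in the units of the state.
- bot.get_obs(): the state, without advancing time (a new reading comes with each control period).
- viewer.camera(name): name is "scene" or "side" or "wrist"; returns a dict with "image" (480x640x3 uint8, red, green, blue), "fovy" (degrees; the focal length in pixels is half the picture's height over the tangent of half this angle, whatever the lens; pixels are square), "cx", "cy" (the principal point, pixels), "world_to_cam" (4x4, takes a point from world to camera coordinates); the wrist camera has in their place "tool_from_camera" (4x4, takes a point from camera to tool coordinates, whose origin is the TCP and whose axes are the tool frame's). Camera axes: x right, y down, z forward; pixel columns grow to the right and rows downward; lengths in m; the calibration is good to about 2 mm. A picture is of the moment at which its call begins: read the wrist's pose just before it. There is no depth.
- ticket.job_done(): hands the job in, once; it reports no verdict.
The state is a dict: "time": time; "q": joint angles; "qd": joint speeds; "joint_efforts": joint torques, N m; "ee_pos": TCP position; "tcp_rot": TCP orientation; "wrist_force": force on the tool from outside, world axes, zero at the start; "torque": the same for the moment, N m; "opening": finger opening in m.
Only numpy, scipy, OpenCV 4.12 (cv2) and the standard library are available. Lean on these libraries where they do the work, as an engineer would, in place of code of your own. Each camera call takes 0.05 s, during which the arm holds its last target.

### The job

The bolt case on the garage bench stands open. With your fingertips, fold its springy cover over until it lies flat, then, keeping it pressed down, push it along by its thumb ridge so that its free edge tucks fully home beneath the case's retaining lip and stays there when you let go. Leave the case where it stands, without lifting or tipping it, and do not disturb the things around it.

Things in the scene. Friction and masses are not known exactly. Their poses are not given: they have to be found in the camera images.
- case: open grey plastic box of bolts, 1.9 to 2.9 kg, loose (a level push of 12 N or more may shift it), 160 x 120 x 55 mm high, walls 5 mm. Origin: centre of its underside; x points from the hinge end to the lip end, y along the hinge, z up. The lip-end wall rises to 71 mm and bears the lip, a 5 mm thick ledge across the whole width (see lip_mid)
- hinge_mid (a point): middle of the cover's hinge axis, at x = -70 mm, z = 57 mm of the case; the axis runs along the case's y. Fixed to the case
- lip_mid (a point): middle of the lip's inner (hinge-side) lower edge, at x = 59 mm, z = 63.5 mm of the case. Fixed to the case. The lip runs from here 21 mm to the end wall's outer face; its underside is 63.5 mm, its top 68.5 mm above the bench
- cover_edge (a point): middle of the cover's free edge, on its outer face. The cover is an off-white plate 125 mm long (from the hinge axis to the free edge when not slid), 104 mm wide, 4 mm thick, about 0.1 kg; its inner face passes through the hinge axis and its outer face is 4 mm above that, so shut it lies 57 to 61 mm above the bench, 2.5 mm below the lip's underside
- ridge_mid (a point): middle of the top of the thumb ridge on the cover's outer face: a straight rib 70 mm long across the cover, 6 mm thick, 7 mm high, centred 85 mm from the hinge axis (when not slid) and thus 40 mm short of the free edge. It can be pushed from either side
- cover_swing (a joint): fold angle of the cover about its hinge, rad: 0 = flat over the box, about 1.6 = standing up, 2.0 = stop. A spring of 0.2 N m/rad and slight friction hold it near 1.4 to 1.8; let go when flat but not tucked, it rises again (about 2 N at the free edge keeps it flat)
- cover_slide (a joint): how far the cover is slid along its own plane, away from the hinge, on its slotted hinge loops, m: 0 (start) to 0.014 (stop, fully home). Friction of 2 N keeps it where it is left. Not slid, the shut cover's free edge stops 4 mm short of the lip; fully home, 10 mm of it lies beneath the lip. If slid before it is flat, the edge lands on top of the lip
- can: bystander: aluminium can, diameter 66 mm, 90 mm high, upright; origin at the centre of its underside
- jar: bystander: glass jar with steel lid, diameter 60 mm, 80 mm high, upright; origin at the centre of its underside
- driver: bystander: screwdriver lying on the bench along its own x axis; origin near its middle, at its underside
- socket: bystander: steel wrench socket, diameter 30 mm, 38 mm high, upright; origin at the centre of its underside

How it is judged (in metres and radians):
At the end, for the whole second after the job is handed in: the cover lies flat (within 0.04 rad) with its free edge beneath the lip by 5 mm or more (slid at least 10 of its 14 mm), the case flat on the bench within 40 mm of where it stood, at rest (value of joint cover_swing below 0.04 rad and value of joint cover_slide above 0.01 m and z of cover_edge in the frame of case below 0.0655 m and x of cover_edge in the frame of lip_mid above 0.005 m and linear speed of case below 0.01 m/s and height (world z) of case below 0.005 m and angle between case's own z axis and vertical below 0.05 rad and distance of case from where it was at the start of the episode below 0.04 m); the robot touches nothing.
It fails at once if the case is lifted or tipped (15 mm or 0.15 rad) (height (world z) of case above 0.015 m or angle between case's own z axis and vertical above 0.15 rad).
It fails at once if the case is shoved more than 40 mm (distance of case from where it was at the start of the episode above 0.04 m).
It fails at once if a bystander is moved more than 30 mm or toppled (distance of any of can, jar, driver, socket from where it was at the start of the episode above 0.03 m or angle between any of can, jar, socket's own z axis and vertical above 0.3 rad).
It also fails if it takes over 38 s, if anything falls off the work surface, if the arm or the gripper's body presses on something with over 40 N, if the wrist force passes 120 N, or if a joint passes its speed limit or range.

## Working session

There is one attempt and no reset: what is moved stays moved. The work goes in short steps, Python scripts to look and compute and a tool call to move; the robot and the scene stay as the last step left them, time stands still between calls to the robot, and variables do not carry over. Pictures are saved under pics/ and viewed, and the job is handed in when it is done.

Besides the shell and the picture viewer there is one more tool, called after ">>>" as name([rows], argument=value, ...), one row to a line, values as JSON. jog_arm: Moves the arm, as the interface text tells. Its arguments: {"type":"object","properties":{"deltas":{"type":"array"},"grip_force":{"type":"number"}},"required":["deltas"]}

```bash
mkdir -p pics; ls; python3 - <<'E'
from workcell import bot, viewer
import cv2,json
o=bot.get_obs();print(o)
for n in("scene","side","wrist"):
    c=viewer.camera(n);cv2.imwrite(f"pics/{n}0.png",c["image"][:,:,::-1])
    print(n,{k:v for k,v in c.items() if k!="image"})
E
```

```text
pics
{'time': 0.0, 'q': array([-9.71682891e-04,  5.01088525e+00,  1.00316904e+01,  9.50987817e+01,
       -2.01320617e-03,  9.00003227e+01]), 'qd': array([ 0.03458664,  0.01225655,  0.01019716,  0.09070321, -0.01396821,
       -0.00964385]), 'joint_efforts': array([ 7.68234549e-04, -5.20392072e+01,  4.64802504e+01,  1.63646933e-02,
        2.23589603e-05, -6.77332673e-05]), 'ee_pos': array([ 5.49782492e-01, -1.87405338e-05,  2.47560360e-01]), 'tcp_rot': array([ -88.52073917,   89.92199744, -178.52203222]), 'wrist_force': array([ 0.16942664, -0.00560682, -0.2020346 ]), 'torque': array([ 0.04703731, -0.00543138, -0.00476439]), 'opening': 0.0852633640066983}
scene {'fovy': 45.988983880854846, 'cx': 319.24119537708566, 'cy': 233.35469452449425, 'world_to_cam': array([[-0.74576796,  0.66600936, -0.01617646,  0.32666711],
       [ 0.44841711,  0.48386409, -0.7515302 , -0.25271476],
       [-0.49269894, -0.56772095, -0.65950033,  1.32964822],
       [ 0.        ,  0.        ,  0.        ,  1.        ]])}
side {'fovy': 53.79324182506963, 'cx': 321.9712353570453, 'cy': 240.79445609094023, 'world_to_cam': array([[-0.73772181, -0.67491223, -0.01612498,  0.48505464],
       [-0.48702761,  0.54858897, -0.67959859,  0.29017721],
       [ 0.46751539, -0.49350139, -0.73340694,  0.64631791],
       [ 0.        ,  0.        ,  0.        ,  1.        ]])}
wrist {'fovy': 63.66309062024235, 'cx': 321.7905145507639, 'cy': 242.58858183012532, 'tool_from_camera': array([[-1.18552293e-04, -2.63761795e-01,  9.64587840e-01,
        -1.25786399e-01],
       [ 9.99999893e-01, -4.62413847e-04, -3.54019215e-06,
        -3.84161574e-04],
       [ 4.46972542e-04,  9.64587737e-01,  2.63761822e-01,
        -6.58234963e-02],
       [ 0.00000000e+00,  0.00000000e+00,  0.00000000e+00,
         1.00000000e+00]])}
```

View pics/scene0.png

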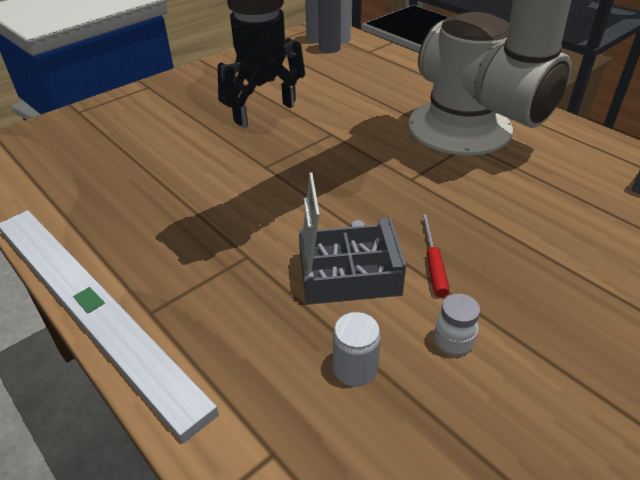

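View pics/side0.png

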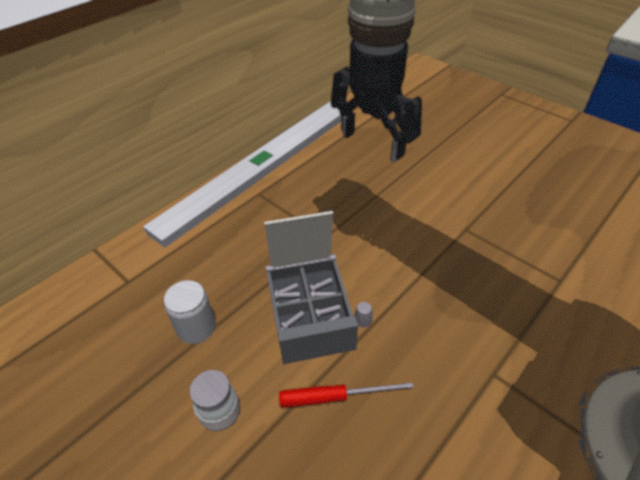

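View pics/wrist0.png

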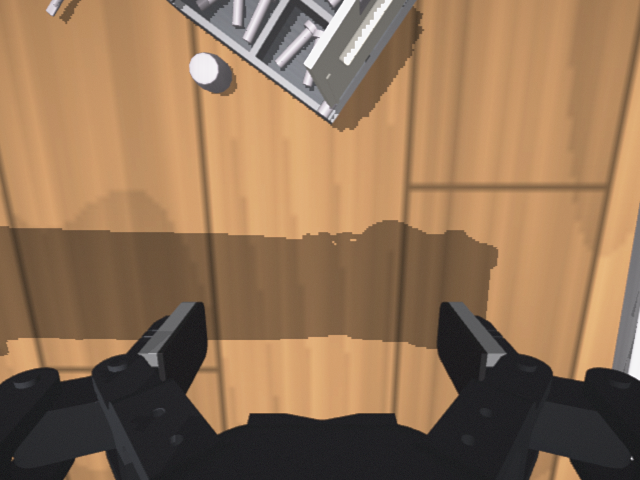

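The scene view shows the case at about (352,265) with its cover standing at its left end (310,220), and the can (356,348), jar (458,325) and driver (436,260). The side view has the cover at (300,240), the lip near (315,335) and the socket at (364,314). I'll zoom in to mark the corners.

```bash
python3 - <<'E'
import cv2
a=cv2.imread("pics/scene0.png")[165:315,290:430];cv2.imwrite("pics/sc_z.png",cv2.resize(a,None,fx=4,fy=4,interpolation=cv2.INTER_CUBIC))
a=cv2.imread("pics/side0.png")[200:370,250:390];cv2.imwrite("pics/si_z.png",cv2.resize(a,None,fx=3.5,fy=3.5,interpolation=cv2.INTER_CUBIC))
E
```

```text
(no output)
```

View pics/sc_z.png

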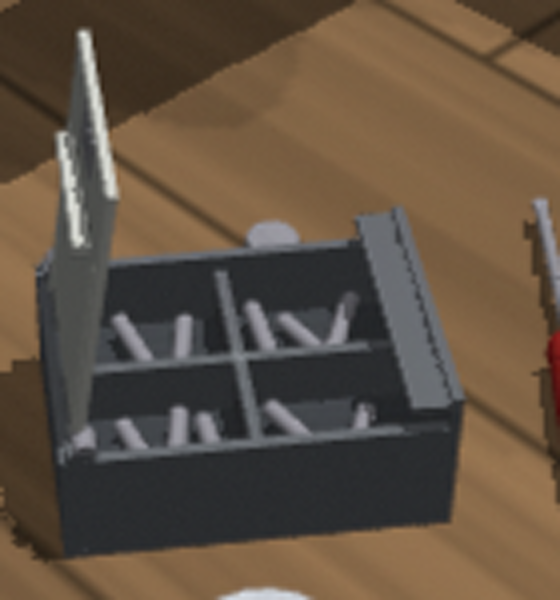

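View pics/si_z.png

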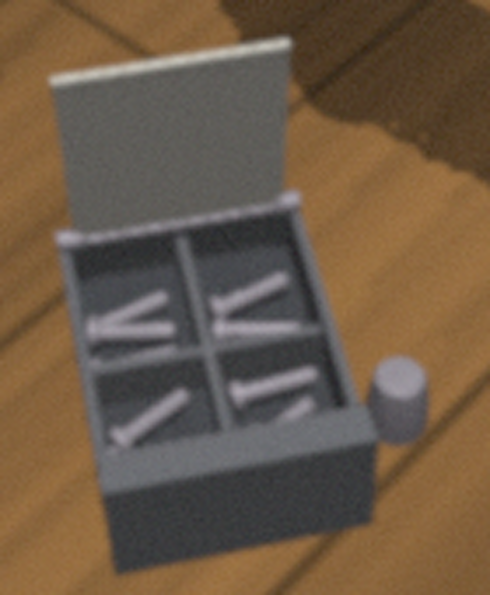

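```bash
cat > h.py <<'E'
import numpy as np, cv2
from workcell import bot, viewer
from scipy.spatial.transform import Rotation as R
def cam(n):
    if n=="wrist":
        o=bot.get_obs(); c=viewer.camera(n)
        T=np.eye(4);T[:3,:3]=R.from_euler('xyz',o['tcp_rot'],degrees=True).as_matrix();T[:3,3]=o['ee_pos']
        W=np.linalg.inv(T@c['tool_from_camera'])
    else:
        c=viewer.camera(n);W=c['world_to_cam']
    f=240/np.tan(np.radians(c['fovy'])/2)
    return c['image'],W,f,c['cx'],c['cy']
def proj(C,P):
    _,W,f,cx,cy=C; p=np.atleast_2d(P)@W[:3,:3].T+W[:3,3]
    return np.c_[cx+f*p[:,0]/p[:,2],cy+f*p[:,1]/p[:,2]]
def ray(C,u,v):
    _,W,f,cx,cy=C; d=W[:3,:3].T@np.array([(u-cx)/f,(v-cy)/f,1]); return -W[:3,:3].T@W[:3,3],d
def onz(C,u,v,z):
    o,d=ray(C,u,v); return o+d*(z-o[2])/d[2]
def world(pose,P):
    x,y,a=pose; P=np.atleast_2d(P)
    return np.c_[x+np.cos(a)*P[:,0]-np.sin(a)*P[:,1],y+np.sin(a)*P[:,0]+np.cos(a)*P[:,1],P[:,2]]
def cover(s,r,y,h): # point at r from hinge axis, height h off inner face
    return np.array([-.07+r*np.cos(s)-h*np.sin(s),y,.057+r*np.sin(s)+h*np.cos(s)])
E
cat > fit.py <<'E'
from h import *
from scipy.optimize import least_squares
S=cam("scene");D=cam("side")
b=[(-80,-60,0),(80,-60,0),(80,-60,71),(80,60,71),(59,60,68.5),(59,-60,68.5)]
s=[(65,557),(449,521),(463,402),(401,208),(358,217),(409,410)]
b2=[(80,-60,0),(80,60,0),(80,60,71),(80,-60,71),(59,-60,68.5),(59,60,68.5)]
s2=[(118,572),(370,522),(374,432),(108,490),(100,455),(358,405)]
z=lambda s,f,a,b:np.array(s)/f+[a,b]
s=z(s,4,290,165);s2=z(s2,3.5,250,200)
cs=z([(84,30),(117,197)],4,290,165);cd=z([(52,82),(290,44)],3.5,250,200)
def res(p):
    q=p[:3];c=[cover(p[3],.125,.052,0),cover(p[3],.125,-.052,0)]
    return np.r_[proj(S,world(q,np.array(b)/1e3))-s,proj(D,world(q,np.array(b2)/1e3))-s2,proj(S,world(q,c))-cs,proj(D,world(q,c[::-1]))-cd].ravel()
o=onz(S,352,270,.03)
best=None
for a in np.arange(-3,3,1):
    r=least_squares(res,[o[0],o[1],a,1.5],loss='soft_l1')
    if best is None or r.cost<best.cost:best=r
p=best.x;print(p,np.degrees(p[2:]));print(res(p).reshape(-1,2).round(1).tolist())
np.save("pose.npy",p)
for n,P in(("hinge",[-.07,0,.057]),("lip",[.059,0,.0635]),("edge",cover(p[3],.125,0,.004)),("ridge",cover(p[3],.085,0,.011))):
    print(n,world(p[:3],P).round(4))
print("can",onz(S,356,330,.09),onz(D,187,296,.09));print("jar",onz(S,461,309,.08),onz(D,211,386,.08))
print("socket",onz(D,365,308,.038));print("driver",onz(D,280,398,.01),onz(D,412,386,.005))
E
python3 fit.py
```

```text
[ 0.52755222  0.17441993 -3.75547378  1.44247952] [-215.17279743   82.64798845]
[[-1.3, -0.5], [-0.6, -0.9], [-0.5, -2.1], [-0.9, -1.8], [-2.2, -1.9], [-0.3, -1.7], [-1.9, 1.8], [-0.3, 1.0], [0.3, 2.5], [-2.9, 1.7], [-2.6, 0.6], [1.2, -0.3], [-0.1, -1.1], [-0.8, -1.2], [-1.5, 1.3], [-1.4, 0.9]]
hinge [[0.5848 0.1341 0.057 ]]
lip [[0.4793 0.2084 0.0635]]
edge [[0.5749 0.141  0.1815]]
ridge [[0.5848 0.1341 0.1427]]
can [0.65744754 0.3223778  0.09      ] [0.64975454 0.31441626 0.09      ]
jar [0.51551994 0.39029196 0.08      ] [0.51054871 0.38061104 0.08      ]
socket [0.45239643 0.1193912  0.038     ]
driver [0.45624587 0.31156141 0.01      ] [0.32371778 0.16364336 0.005     ]
```

```bash
python3 - <<'E'
from h import *
o=bot.get_obs();print(R.from_euler('xyz',o['tcp_rot'],degrees=True).as_matrix().round(3))
C=cam("wrist");p=np.load("pose.npy")
P=[(-80,60,0),(-80,60,55),(-80,-60,55),(80,60,71)]
print(proj(C,world(p[:3],np.array(P)/1e3)).round(0))
print(proj(C,world(p[:3],[cover(p[3],.125,.052,.0),cover(p[3],.125,-.052,.0),cover(p[3],.125,.052,.004)])).round(0))
print(onz(C,203,65,.038))
E
```

```text
[[-0.001  1.    -0.   ]
 [ 0.    -0.    -1.   ]
 [-1.    -0.001 -0.   ]]
[[332. 122.]
 [333. 119.]
 [430. -24.]
 [143. -23.]]
[[ 305.   58.]
 [ 452. -175.]
 [ 312.   63.]]
[0.45443149 0.12132231 0.038     ]
```

>>> jog_arm([
  {"x": 15, "y": 25, "z": 0, "twist": 8, "fingers": 0},
  {"x": 30, "y": 50, "z": 0, "twist": 16, "fingers": 0},
  {"x": 45, "y": 75, "z": 0, "twist": 24, "fingers": 0},
  {"x": 60, "y": 100, "z": 0, "twist": 32, "fingers": 0},
  {"x": 67, "y": 112, "z": 0, "twist": 40, "fingers": 0},
  {"x": 67, "y": 112, "z": 0, "twist": 48, "fingers": 0},
  {"x": 67, "y": 112, "z": 0, "twist": 55, "fingers": 0},
  {"x": 67, "y": 112, "z": 0, "twist": 55, "fingers": 0},
  {"x": 67, "y": 112, "z": 0, "twist": 55, "fingers": 0},
])

```text
time: 1.2
ee_pos: [0.6169, 0.1119, 0.248]
tcp_rot: [-98.3, 90.0, -133.5]
wrist_force: [-1.5, 0.1, -0.7]
opening: 0.0003
```

```bash
python3 - <<'E'
from h import *
o=bot.get_obs();print(o['time'],o['ee_pos'],o['opening'],o['wrist_force'])
C=cam("wrist");cv2.imwrite("pics/w1.png",C[0][:,:,::-1]);np.savez("w1.npz",*C)
p=np.load("pose.npy")
P=[(-80,60,55),(-80,-60,55),(59,60,68.5),(59,-60,68.5),(80,60,71),(80,-60,71)]
print(proj(C,world(p[:3],np.array(P)/1e3)).round(0).tolist())
print(proj(C,world(p[:3],[cover(p[3],.125,.052,.004),cover(p[3],.125,-.052,.004),cover(p[3],.088,.035,.011),cover(p[3],.088,-.035,.011)])).round(0).tolist())
E
```

```text
1.2 [0.61691249 0.11194477 0.247963  ] 0.0002814730489333501 [-1.47711153  0.05401948 -0.70621714]
[[249.0, 184.0], [396.0, 184.0], [236.0, -15.0], [409.0, -15.0], [233.0, -52.0], [412.0, -52.0]]
[[217.0, 170.0], [429.0, 169.0], [263.0, 185.0], [382.0, 185.0]]
```

View pics/w1.png

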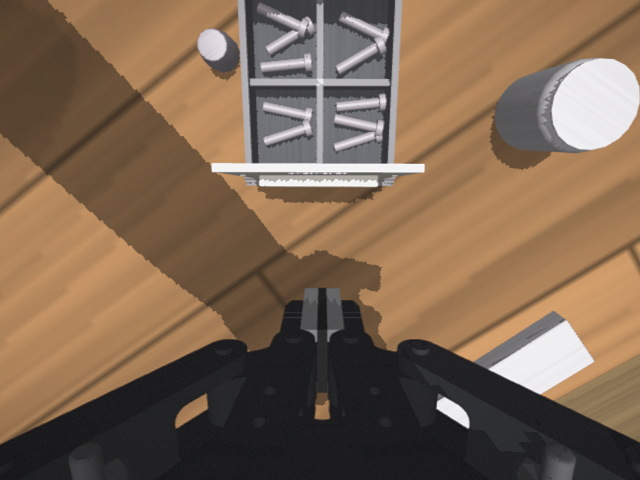

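Viewing the wrist picture, the cover's top edge runs from (212,168) to (424,168), with the ridge at (262–380,183). The fit predicted (217–429,170), so the fit agrees to about 2 mm. I'll plan the fold path next.

```bash
cat > plan.py <<'E'
from h import *
p=np.load("pose.npy");o=bot.get_obs()
def tgt(s,rt):
    c=min(cover(s,.082,0,.011)[0] if np.degrees(s)>40 else 9, cover(s,rt,0,.004)[0]);z=cover(s,rt,0,.004)[2]
    return c-.011, z
e=o['ee_pos']
for s in (90,82,75,68,61,54,47,40,34,28,22,17,12,8,4,0):
    c,z=tgt(np.radians(s),.060); w=world(p[:3],[c,0.001,z+.017])[0]
    print(s,round(c*1e3,1),round(z*1e3,1),((w-e)*1e3).round(1))
E
python3 plan.py
```

```text
90 -92.0 117.0 [ -14.7    8.7 -114. ]
82 -80.5 117.0 [ -24.1   15.3 -114.1]
75 -70.4 116.0 [ -32.4   21.2 -115. ]
68 -62.2 114.1 [ -39.    25.9 -116.9]
61 -55.4 111.4 [ -44.6   29.8 -119.6]
54 -49.0 107.9 [ -49.9   33.5 -123.1]
47 -43.0 103.6 [ -54.8   36.9 -127.4]
40 -37.6 98.6 [ -59.2   40.  -132.4]
34 -33.5 93.9 [ -62.5   42.4 -137.2]
28 -29.9 88.7 [ -65.5   44.5 -142.3]
22 -26.9 83.2 [ -68.    46.2 -147.8]
17 -24.8 78.4 [ -69.7   47.4 -152.7]
12 -23.1 73.4 [ -71.    48.4 -157.6]
8 -22.1 69.3 [ -71.8   49.  -161.7]
4 -21.4 65.2 [ -72.4   49.4 -165.8]
0 -21.0 61.0 [ -72.8   49.6 -170. ]
```

>>> jog_arm([
  {"z": -40},
  {"z": -80},
  {"z": -110},
  {"x": -8, "y": 5, "z": -112},
  {"x": -16, "y": 10, "z": -113},
  {"x": -24, "y": 15, "z": -114},
  {"x": -32, "y": 21, "z": -115},
  {"x": -39, "y": 26, "z": -117},
  {"x": -45, "y": 30, "z": -120},
  {"x": -50, "y": 33, "z": -123},
])

```text
validation failed for argument at $.de...
```

```bash
python3 - <<'E'
from h import *
for n in("scene","side"):
    C=cam(n);a=C[0][:,:,::-1][120:420,180:480];cv2.imwrite(f"pics/{n}1.png",cv2.resize(a,None,fx=2,fy=2))
print(bot.get_obs()['wrist_force'],bot.get_obs()['ee_pos'])
a=np.hstack([cv2.imread(f"pics/{n}1.png")[::1,::1] for n in("scene","side")]);cv2.imwrite("pics/b1.png",cv2.resize(a,(800,400)))
E
```

```text
[-0.80477982 -0.59276482 -0.2387679 ] [0.61692639 0.11187066 0.24815071]
```

View pics/b1.png

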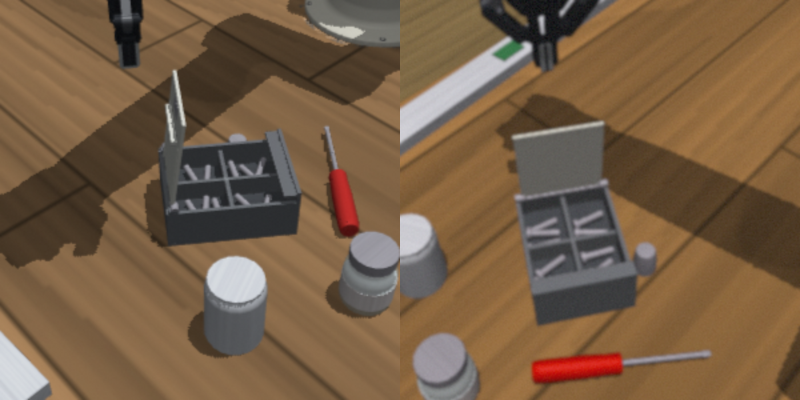

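The move was refused because each row has to give every field, so nothing has moved: the gripper still hangs beside the upright cover. I'll send it again with full rows.

>>> jog_arm([
  {"x": 0, "y": 0, "z": -40, "twist": 0, "fingers": 0},
  {"x": 0, "y": 0, "z": -80, "twist": 0, "fingers": 0},
  {"x": 0, "y": 0, "z": -110, "twist": 0, "fingers": 0},
  {"x": -8, "y": 5, "z": -112, "twist": 0, "fingers": 0},
  {"x": -16, "y": 10, "z": -113, "twist": 0, "fingers": 0},
  {"x": -24, "y": 15, "z": -114, "twist": 0, "fingers": 0},
  {"x": -32, "y": 21, "z": -115, "twist": 0, "fingers": 0},
  {"x": -39, "y": 26, "z": -117, "twist": 0, "fingers": 0},
  {"x": -45, "y": 30, "z": -120, "twist": 0, "fingers": 0},
  {"x": -50, "y": 33, "z": -123, "twist": 0, "fingers": 0},
])

```text
time: 2.35
ee_pos: [0.5668, 0.1455, 0.1257]
tcp_rot: [43.0, 89.9, 7.9]
wrist_force: [1.7, 0.0, 2.7]
opening: -0.0003
```

```bash
cat > look.py <<'E'
import sys
from h import *
L=[]
for n in("scene","side"):
    C=cam(n);a=C[0][:,:,::-1];a=a[150:330,270:450] if n=="scene" else a[200:380,220:400]
    L.append(cv2.resize(np.ascontiguousarray(a),(400,400),interpolation=cv2.INTER_CUBIC))
cv2.imwrite(f"pics/{sys.argv[1]}.png",np.hstack(L))
o=bot.get_obs();print(o['time'],o['wrist_force'],o['ee_pos'])
E
python3 look.py b2
```

```text
2.45 [ 0.82058996 -0.26326529  0.47995582] [0.56631321 0.1453672  0.12493091]
```

View pics/b2.png

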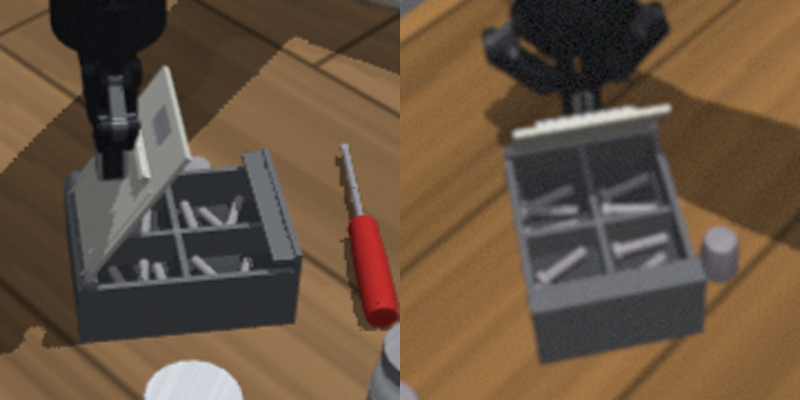

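The cover is folded to about 55°, with the fingertip on its outer face just behind the ridge (scene, ~(115,165)). The case hasn't moved, so I'll continue.

>>> jog_arm([
  {"x": -4, "y": 3, "z": -4, "twist": 0, "fingers": 0},
  {"x": -9, "y": 6, "z": -9, "twist": 0, "fingers": 0},
  {"x": -12, "y": 9, "z": -14, "twist": 0, "fingers": 0},
  {"x": -15, "y": 11, "z": -19, "twist": 0, "fingers": 0},
  {"x": -17, "y": 12, "z": -25, "twist": 0, "fingers": 0},
  {"x": -19, "y": 13, "z": -30, "twist": 0, "fingers": 0},
  {"x": -20, "y": 14, "z": -34, "twist": 0, "fingers": 0},
  {"x": -21, "y": 15, "z": -38, "twist": 0, "fingers": 0},
  {"x": -21, "y": 15, "z": -40, "twist": 0, "fingers": 0},
])

```text
time: 3.35
ee_pos: [0.5448, 0.1607, 0.0844]
tcp_rot: [-154.3, 89.9, 170.6]
wrist_force: [-2.6, 2.4, 6.0]
opening: -0.0001
```

```bash
python3 look.py b3
```

```text
3.45 [-1.2545299   2.25157896  2.48913106] [0.54477215 0.16059414 0.08436761]
```

View pics/b3.png

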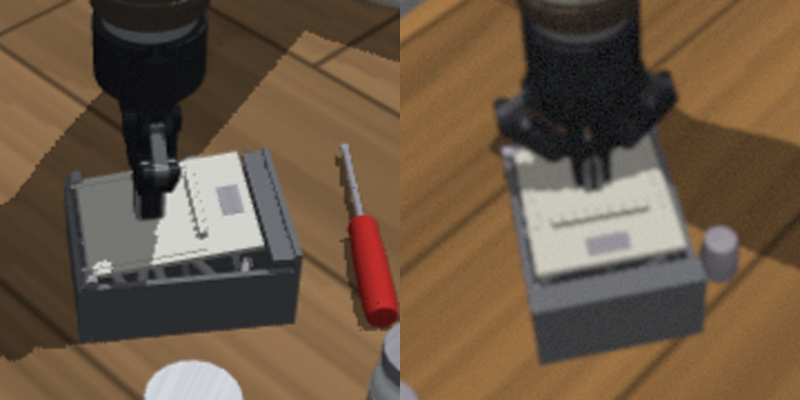

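The cover is nearly flat, with its edge at scene ~(250,200), still short of the lip. The ridge at (195,205) is clear of the finger. I'll press straight down in small steps.

>>> jog_arm([
  {"x": 0, "y": 0, "z": -2, "twist": 0, "fingers": 0},
  {"x": 0, "y": 0, "z": -4, "twist": 0, "fingers": 0},
  {"x": 0, "y": 0, "z": -5, "twist": 0, "fingers": 0},
  {"x": 0, "y": 0, "z": -6, "twist": 0, "fingers": 0},
  {"x": 0, "y": 0, "z": -6, "twist": 0, "fingers": 0},
])

```text
time: 3.95
ee_pos: [0.5442, 0.1611, 0.0782]
tcp_rot: [-168.0, 89.8, 156.9]
wrist_force: [-3.1, 2.7, 4.3]
opening: 0.0003
```

>>> jog_arm([
  {"x": 0, "y": 0, "z": -0.5, "twist": 0, "fingers": 0},
  {"x": 0, "y": 0, "z": -1, "twist": 0, "fingers": 0},
  {"x": 0, "y": 0, "z": -1, "twist": 0, "fingers": 0},
])

```text
time: 4.25
ee_pos: [0.5442, 0.1612, 0.0776]
tcp_rot: [-174.9, 89.8, 150.0]
wrist_force: [-1.1, 0.5, 6.9]
opening: 0.0001
```

```bash
python3 look.py b4
```

```text
4.35 [-2.17745178  0.69107484  6.32080057] [0.54421466 0.16116007 0.07759974]
```

View pics/b4.png

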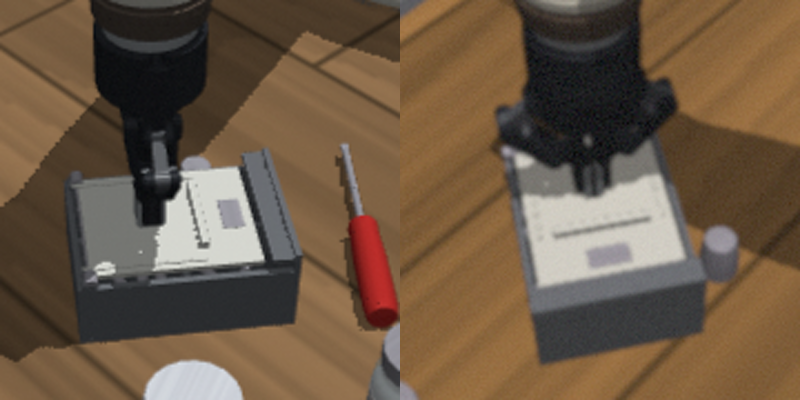

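>>> jog_arm([
  {"x": 0, "y": 0, "z": -0.7, "twist": 0, "fingers": 0},
  {"x": 0, "y": 0, "z": -0.7, "twist": 0, "fingers": 0},
])

```text
time: 4.55
ee_pos: [0.5442, 0.1612, 0.0775]
tcp_rot: [175.0, 89.9, 139.9]
wrist_force: [-2.4, -0.4, 9.2]
opening: 0.0
```

The cover has bottomed: the force rises to 9 N with no further travel. Keeping that pressure on, I'll slide forward to the ridge.

>>> jog_arm([
  {"x": -3, "y": 2, "z": -1, "twist": 0, "fingers": 0},
  {"x": -6, "y": 4, "z": -1, "twist": 0, "fingers": 0},
  {"x": -9, "y": 6.5, "z": -1, "twist": 0, "fingers": 0},
  {"x": -12, "y": 8.5, "z": -1, "twist": 0, "fingers": 0},
  {"x": -14, "y": 10, "z": -1, "twist": 0, "fingers": 0},
])

```text
time: 5.05
ee_pos: [0.5311, 0.1708, 0.0773]
tcp_rot: [77.1, 89.9, 42.0]
wrist_force: [3.3, -3.5, 6.9]
opening: -0.0005
```

```bash
python3 look.py b5
```

```text
5.15 [ 1.95606559 -1.82728233  7.8675022 ] [0.53100733 0.17101329 0.07728033]
```

View pics/b5.png

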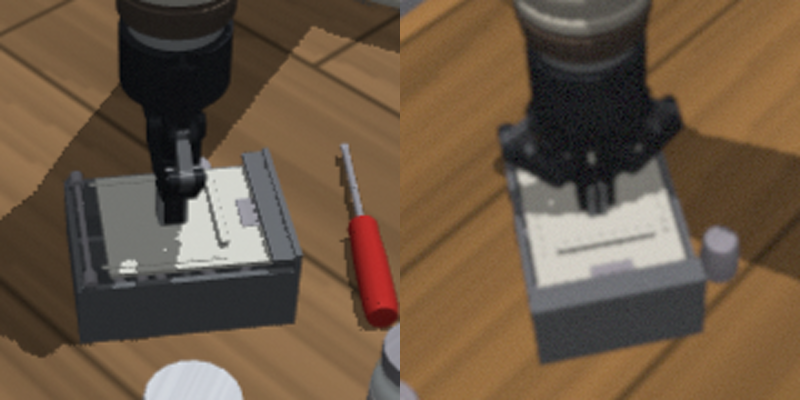

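Friction has already carried the cover forward. The free edge is now under the lip, and the label at scene (245,210) is partly hidden by it. I'll go on to the ridge and push to the stop.

>>> jog_arm([
  {"x": -2.5, "y": 1.8, "z": -1, "twist": 0, "fingers": 0},
  {"x": -5, "y": 3.5, "z": -1, "twist": 0, "fingers": 0},
  {"x": -7, "y": 5, "z": -1, "twist": 0, "fingers": 0},
])

```text
time: 5.45
ee_pos: [0.5252, 0.1756, 0.0771]
tcp_rot: [40.3, 89.8, 5.2]
wrist_force: [3.6, -2.7, 7.5]
opening: 0.0003
```

```bash
python3 look.py b6
```

```text
5.55 [ 1.74537    -0.98762095  7.61315125] [0.52490505 0.17578423 0.07707926]
```

View pics/b6.png

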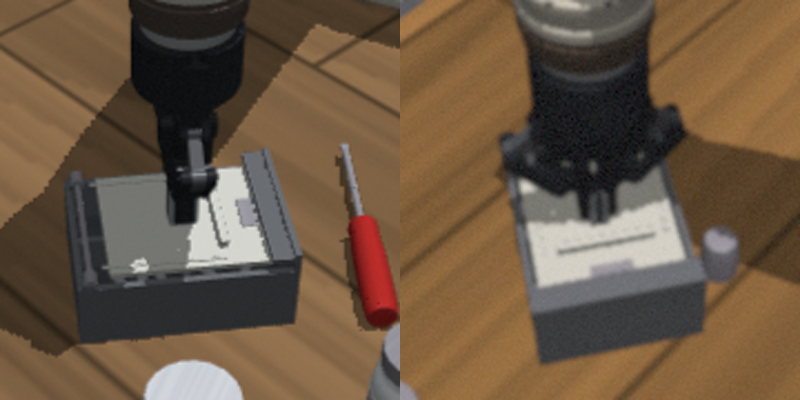

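>>> jog_arm([
  {"x": -3, "y": 2, "z": -1, "twist": 0, "fingers": 0},
  {"x": -6, "y": 4, "z": -1, "twist": 0, "fingers": 0},
  {"x": -8, "y": 5.5, "z": -1, "twist": 0, "fingers": 0},
])

```text
time: 5.85
ee_pos: [0.5179, 0.181, 0.0769]
tcp_rot: [34.5, 89.7, -0.7]
wrist_force: [4.2, -3.0, 6.8]
opening: -0.0001
```

>>> jog_arm([
  {"x": -1, "y": 0.7, "z": -0.5, "twist": 0, "fingers": 0},
  {"x": -2, "y": 1.4, "z": -0.5, "twist": 0, "fingers": 0},
])

```text
time: 6.05
ee_pos: [0.5168, 0.182, 0.0769]
tcp_rot: [28.8, 89.5, -6.3]
wrist_force: [3.6, -3.6, 5.9]
opening: 0.0002
```

>>> jog_arm([
  {"x": -1, "y": 0.7, "z": -1, "twist": 0, "fingers": 0},
  {"x": -2, "y": 1.4, "z": -1, "twist": 0, "fingers": 0},
])

```text
time: 6.25
ee_pos: [0.5159, 0.1829, 0.0767]
tcp_rot: [25.8, 89.3, -9.4]
wrist_force: [2.3, -3.9, 7.6]
opening: -0.0002
```

```bash
python3 look.py b7
```

```text
6.35 [ 2.81804438 -1.85881526  7.47444849] [0.51578091 0.18301215 0.07663682]
```

View pics/b7.png

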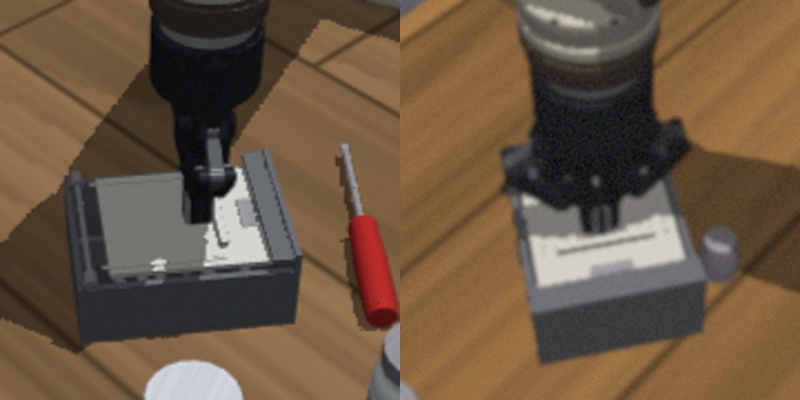

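>>> jog_arm([
  {"x": -1, "y": 0.7, "z": -0.7, "twist": 0, "fingers": 0},
  {"x": -2, "y": 1.4, "z": -0.7, "twist": 0, "fingers": 0},
])

```text
time: 6.55
ee_pos: [0.5155, 0.1834, 0.0768]
tcp_rot: [21.1, 89.1, -14.1]
wrist_force: [9.5, -9.2, 4.5]
opening: -0.0
```

>>> jog_arm([
  {"x": -1, "y": 0.7, "z": -0.7, "twist": 0, "fingers": 0},
  {"x": -1.5, "y": 1, "z": -0.7, "twist": 0, "fingers": 0},
])

```text
time: 6.75
ee_pos: [0.5156, 0.1835, 0.0767]
tcp_rot: [17.8, 88.9, -17.5]
wrist_force: [7.7, -6.7, 4.9]
opening: -0.0002
```

The ridge is firmly against the finger at 10 N or more with no motion. The finger's leading face is at case x ≈ 26 mm, which is where the ridge should stand with a 14 mm slide. I'll back off and lift.

>>> jog_arm([
  {"x": 1, "y": -0.7, "z": 1, "twist": 0, "fingers": 0},
  {"x": 1, "y": -0.7, "z": 4, "twist": 0, "fingers": 0},
  {"x": 1, "y": -0.7, "z": 20, "twist": 0, "fingers": 0},
  {"x": 1, "y": -0.7, "z": 60, "twist": 0, "fingers": 0},
  {"x": 20, "y": -30, "z": 110, "twist": 0, "fingers": 0},
  {"x": 40, "y": -70, "z": 160, "twist": 0, "fingers": 0},
  {"x": 40, "y": -110, "z": 180, "twist": 0, "fingers": 0},
  {"x": 40, "y": -110, "z": 180, "twist": 0, "fingers": 0},
  {"x": 40, "y": -110, "z": 180, "twist": 0, "fingers": 0},
])

```text
time: 7.65
ee_pos: [0.5562, 0.0719, 0.2579]
tcp_rot: [19.9, 88.8, -15.6]
wrist_force: [0.5, 1.1, -0.9]
opening: 0.0001
```

```bash
python3 look.py b8; python3 - <<'E'
from h import *
p=np.load("pose.npy")
C=cam("scene")
cv2.imwrite("pics/sc9.png",C[0][:,:,::-1])
cv2.imwrite("pics/sc9z.png",cv2.resize(C[0][165:315,290:430,::-1],None,fx=4,fy=4,interpolation=cv2.INTER_CUBIC))
for sl in(0,.010,.014):
  print(sl,proj(C,world(p[:3],[cover(0,.085+sl,.035,.011),cover(0,.085+sl,-.035,.011),cover(0,sl-.001,-.052,.004)])).round(1).tolist())
E
```

```text
7.75 [-0.2061382   0.46175124  0.11519949] [0.55526406 0.07374829 0.25540751]
0 [[354.4, 229.2], [361.4, 257.7], [308.9, 273.3]]
0.01 [[360.2, 228.6], [367.6, 257.1], [315.3, 272.7]]
0.014 [[362.6, 228.4], [370.1, 256.9], [317.8, 272.5]]
```

View pics/b8.png

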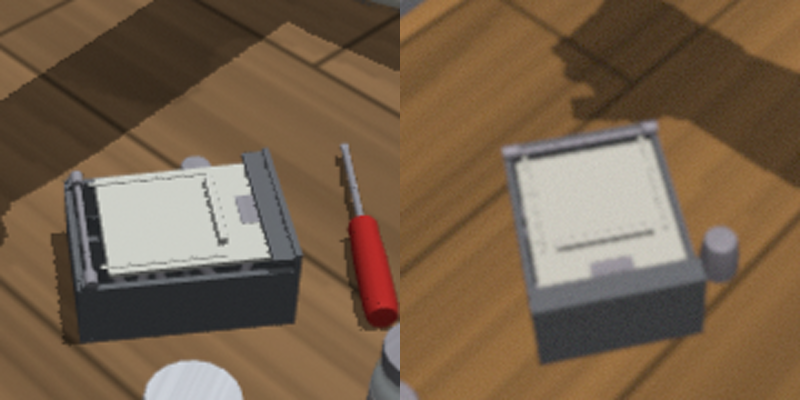

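View pics/sc9z.png

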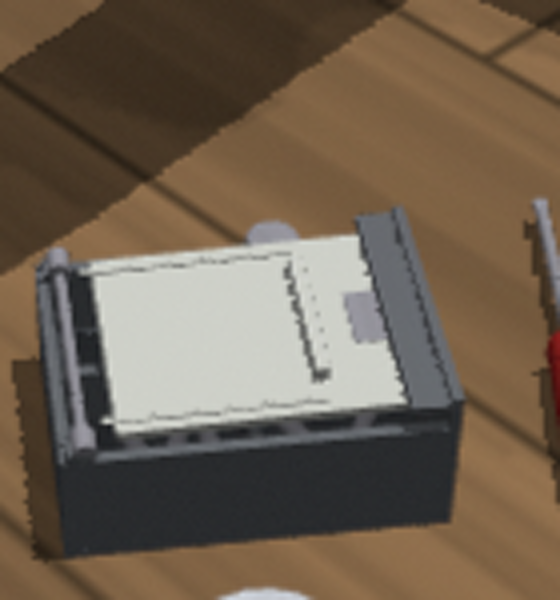

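Released, the cover stays flat under the lip. The near end of the ridge is at scene (371,259), against a prediction of (370,257) for a 14 mm slide and (361,258) for none. The case's corners are at the same pixels as at the start, and the socket and driver haven't moved.

```bash
python3 - <<'E'
from workcell import ticket
print(ticket.job_done())
E
```

```text
the job is handed in; nothing more can be done
None
```

The cover is shut and tucked under the lip, and it stayed there when I let go. The job was handed in at about 7.8 s of the 38 s allowed; no verdict is reported.

**What I did:** With the fingers closed I folded the cover down and pressed it flat, which took about 9 N at the end. Then I slid forward with the pressure on. Friction alone drew most of the slide, and I finished with a push on the thumb ridge, then backed off and lifted clear.

**Last checks:**
- **Slide:** the ridge stopped moving under 10–13 N. After release it stood within about 2 px of where a full 14 mm slide should put it. That final push briefly peaked at about 13 N sideways, just over the 12 N that may shift the case.
- **Case:** its corners are at the same pixels as at the start, so it did not visibly shift or tip.
- **Things around it:** the socket and driver look unmoved in the final pictures. The can and jar were only partly in those crops, so I did not check them closely, but the arm never went near them.
- **Disagreements:** fitting both fixed cameras together left errors of 2–3 px, and their positions for the can and jar differed by about 11 mm. The wrist camera agreed with the fitted case pose to about 2 mm.
- **Refused move:** one move was refused for missing fields in its rows; nothing moved, and I sent it again.

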